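Clamp the salt shaker in the one-hand holder

TASK

The salt shaker is to be held fast so that its top can be unscrewed. Stand it upright on the wooden foot between the two jaws of the ratchet clamp, let go of it, then pump the clamp's two red triggers by squeezing them together again and again until the jaw holds the shaker against the fixed grey jaw and the sprung orange pad is pressed about half way in, never all the way, as that would crack the glass. Move the jaw with the triggers only, leave the other things where they are, and finish while still holding the triggers squeezed.

Things in the scene. Friction and masses are not known exactly. Their poses are not given: they have to be found in the camera images.
- salt_shaker: glass salt shaker with a grey domed metal top, loose, upright, 44 mm across and 90 mm tall, about 0.08 to 0.13 kg; origin at the centre of its underside
- bar_clamp: ratchet clamp, fixed. Origin under its wooden foot (90 x 275 mm, top at z = 12 mm, the shaker stands on it). Local +y runs along the foot from the red triggers to the fixed grey jaw (rubber face at y = 115 mm, 50 mm wide, top at 68 mm), x across. Black housing y -60 to -4 mm, top at 61 mm; the blue jaw comes out of it with an orange pad 50 mm wide, z = 16 to 66 mm
- jaw_face (a point): point on the fixed jaw's rubber face, in its middle, at the height of the foot's top (z = 12 mm); axes as bar_clamp, so the free space lies towards local -y
- trigger_grip (a point): point midway between the two red triggers, 45 mm above the worktop, at the clamp's local y = -112 mm; axes as bar_clamp. The triggers are upright round bars, 12 mm thick, z = 14 to 68 mm, at either side of this point along local x: 62 mm over their outsides at rest, 37 mm fully squeezed. Tall appliances stand beyond about x = 0.65 m: keep the gripper clear
- trigger (a joint): squeeze angle of the triggers in rad, 0 at rest to 0.21 fully squeezed (end stop). Both are geared together and spring back when let go. Each bar moves in by about 62 mm x angle. Force on each bar: about 2.5 N at rest, 4 N fully squeezed, up to 8 N more while the jaw is driven
- jaw_slide (a joint): travel of the blue jaw in m, 0 to 0.060, starts at 0.005 to 0.022. Space between the jaws = 80 mm - this, pad not pressed in. Ratchet with 6 mm teeth: the first full squeeze advances it 2 to 8 mm, each later one 6 mm, after some free play; part squeezes less (42 mm per rad). Let the triggers right out before the next. A brake keeps the jaw in place; it cannot be backed off
- pad_press (a joint): how far the sprung orange pad is pushed back into the moving jaw, in m: 0 free (12 mm gap between pad and blue jaw), 0.012 bottomed. About 1 N per mm
- moving_jaw: the moving blue jaw, 50 x 16 x 52 mm, with the orange pad in front of it; its origin is the clamp's origin shifted by the jaw's travel. Not to be pushed by hand
- spice_jar: bystander: spice jar with a red cap, 45 mm across, 106 mm tall, loose; origin at the centre of its underside. It may stand on either side of the clamp, the shaker on the other
- kitchen_timer: bystander: red and white kitchen timer, 62 mm across, 59 mm tall, loose; origin at its underside
- sugar_jar: bystander: sugar jar with a yellow lid, 63 mm across, 110 mm tall, loose; origin at its underside
Mind the look-alikes: they are no part of the job. What is shaped like the salt_shaker but blue, green or pink is not meant.

How it is judged:
By the outcome, as a careful person would: the job done as asked, in the order asked, and still so for the second after the job is handed in, while the arm keeps its last pose, push and grip.
It also fails if it takes over 72 s, if anything falls off the work surface, if the arm or the gripper's body presses on something with over 40 N, if the wrist force passes 120 N, or if a joint passes its speed limit or range.

ROBOT

A 6-joint arm with a two-finger parallel gripper is mounted at the origin on a cart in front of the work surface, level with it; the furniture and walls round the work are solid. World frame = base frame: x ahead of the robot, y to its left, z up, the work surface at z = 0. Lengths are in mm, angles in rad, forces in N, time in s.
With the tool pointing down it reaches from about 375 to 900 mm from the base axis. Payload 3.1 kg.
Tool frame: the origin (TCP) lies at the very end of the fingers, on their centre line; the grasp point (between the pads) lies 19 mm behind it (arm.pinch_z is the z of the grasp point in the tool frame, in mm); z points along the fingers, y is the line along which they close (so a half turn about z gives the same grasp; the last joint's range is limited). The gripper opens to 87 mm and grips with 3 to 60 N. Pads are 19 mm wide; open, the fingers measure 117 mm over their backs; the gripper's body (75 mm by 190 mm) begins 51 mm behind the grasp point.
Start: joints at [0.996, 0.527, 1.433, -0, 1.181, -0.178], TCP at [241.501, 576.432, 222.548] pointing down, gripper open.
Joint ranges: [-3.08, 3.08], [-0.75, 2.2], [0.22, 2.44], [-1.43, 4.57], [0, 2.65], [-2.85, 2.85]. Speed limits (rad/s): [2.79, 2.79, 3.14, 3.14, 3.14, 3.14].

INTERFACE

Orientations are given as a unit quaternion [w, x, y, z].
In Python, from cell import get_state, viewer, close_job, arm gives the robot as it stands.
- The arm moves only by the tool move_arm, never from a script. Its argument "steps" is a list of rows, each a list of 7 numbers: the shift along the world's x, y, z scaled (see below), then the turn, a rotation vector about the world's x, y, z scaled (see below), then the opening, from -1 (shut) to 1 (fully open). In form: [[x, y, z, wx, wy, wz, hand], ...]. A call has 1 to 12 rows; each row is the pose to reach, as a shift and turn from the pose commanded when the call began; what a row does not reach only later rows make up. The controller multiplies each number of a shift by 500 mm and each number of a turn by pi/4 rad. A row lasts 1/8 s, in which the tool goes at most 62.5 mm and 10.7 degrees, less where a joint would pass 70% of its speed; a pose out of reach is approached as far as the arm can. A call with a number of a shift or a turn outside -1 to 1 is refused whole. A call with a gripper value outside its range is refused whole. The fingers move at their own pace and stop on an object; "newtons" is the grip in N (left out, the last holds). Time passes only in rows, so rows that repeat a pose let the fingers close. It gives the time, the measured TCP pose, the force, the opening and the grip force at its end, in the units of the state.
- get_state(): the state, without advancing time (a new reading comes with each control period).
- viewer.read_camera(name): name is "scene" or "top" or "wrist"; returns a dict with "img" (400x640x3 uint8, red, green, blue), "range_z" (400x640 float32, mm along the optical axis (not along the pixel's ray), 0 where there is no reading), "K" (3x3 intrinsics, pixels), "k1" (the pictures are not rectified: a ray, as slopes to the right and down, at radius r is drawn at 1 + k1 r^2 times it, then the intrinsics apply), "origin" and "rotation" of the camera in the world. Camera axes: x right, y down, z forward; pixel columns grow to the right and rows downward; lengths in mm; the calibration is good to about 2 mm. A picture is of the moment at which its call begins.
- close_job(): hands the job in; it is judged then, once.
The state is a dict: "clock": time; "q": joint angles; "joint_vel": joint speeds; "joint_torque": joint torques, N m; "eef_pos": TCP position; "tool_rot": TCP orientation; "force": force on the tool from outside, world axes, zero at the start; "wrist_torque": the same for the moment, N m; "grip_width": finger opening in mm; "grasp_force": force on a finger pad.
Only numpy, scipy, OpenCV 4.12 (cv2) and the standard library are available. Lean on these libraries where they do the work, as an engineer would, in place of code of your own. Each camera call takes 0.05 s, during which the arm holds its last target. There are 200 camera calls.

## Working session

There is one attempt and no reset: what is moved stays moved. The work goes in short steps, Python scripts to look and compute and a tool call to move; the robot and the scene stay as the last step left them, time stands still between calls to the robot, and variables do not carry over. Pictures are saved under pics/ and viewed, at most 10 in all, crops included, and the job is handed in when it is done.

Besides the shell and the picture viewer there is one more tool, called after ">>>" as name([rows], argument=value, ...), one row to a line, values as JSON. move_arm: Moves the arm, as the interface text tells. Shifts and turns lie within -1 to 1; 1 stands for 500 mm of shift or pi/4 rad of turn. Its arguments: {"type":"object","properties":{"steps":{"type":"array","items":{"type":"array","items":{"type":"number"}}},"newtons":{"type":"number"}},"required":["steps"]}

```bash
ls; mkdir -p pics; cat > h.py <<'E'
import numpy as np, cv2
from cell import get_state, viewer, close_job, arm
def shot(n,f):
    c=viewer.read_camera(n); cv2.imwrite('pics/'+f+'.png',c['img'][...,::-1]); np.savez('pics/'+f+'.npz',**c); return c
def load(f): return dict(np.load('pics/'+f+'.npz'))
def slopes(c,u,v):
    K=c['K'];d=np.array([[[u,v]]],float)
    return cv2.undistortPoints(d,K,np.array([float(c['k1']),0,0,0]))[0,0]
def ray(c,u,v):
    s=slopes(c,u,v); return c['origin'],c['rotation']@np.array([s[0],s[1],1])
def pt(c,u,v):
    o,d=ray(c,u,v); return o+d*c['range_z'][int(round(v)),int(round(u))]
def atz(c,u,v,z):
    o,d=ray(c,u,v); return o+d*(z-o[2])/d[2]
def tri(*rs):
    A=0;b=0
    for o,d in rs:
        d=d/np.linalg.norm(d);P=np.eye(3)-np.outer(d,d);A=A+P;b=b+P@o
    return np.linalg.solve(A,b)
def cloud(c):
    h,w=c['range_z'].shape;g=np.mgrid[0:h,0:w][::-1].reshape(2,-1).T.astype(float)[:,None]
    s=cv2.undistortPoints(g,c['K'],np.array([float(c['k1']),0,0,0]))[:,0]
    z=c['range_z'].reshape(-1,1)
    return (c['origin']+(np.c_[s,np.ones(len(s))]*z)@c['rotation'].T).reshape(h,w,3)
E
python3 - <<'E'
from h import *
for n in('scene','top'):
    c=shot(n,n+'0');print(n,c['K'].tolist(),c['k1'],c['origin'],c['rotation'].tolist())
s=get_state();print(s)
E
```

```text
pics
scene [[485.20670039450107, 0.0, 316.7637620715598], [0.0, 485.20670039450107, 196.83084713624558], [0.0, 0.0, 1.0]] -0.09153178206777868 [-293.18006038 -660.30348345 1037.95247201] [-0.36327781664103237, 0.8299316817354305, -0.3836731512900395, 0.1789903476936538]
top [[361.1944066626447, 0.0, 321.1714350309542], [0.0, 361.1944066626447, 194.94154922011603], [0.0, 0.0, 1.0]] -0.0785049124522466 [ 330.05265528    3.27934362 1323.12773765] [0.04927358215807443, -0.7018597980330559, 0.7085823151026975, -0.053628730453096574]
{'clock': 0.1, 'q': array([ 9.95496969e-01,  5.28414340e-01,  1.43376220e+00,  1.10542763e-05,
        1.18140954e+00, -1.78482379e-01]), 'joint_vel': array([ 1.71555684e-03, -2.56494090e-03, -2.36127976e-03, -7.07977017e-04,
        5.00687720e-05, -1.11300390e-03]), 'joint_torque': array([-4.45944970e-04, -4.40984452e+01, -1.77150124e+01,  6.34547300e-02,
        5.33929642e-02, -2.88906188e-05]), 'eef_pos': array([241.14922006, 575.8913723 , 221.64802577]), 'tool_rot': array([-3.71574453e-04,  1.97111258e-01,  9.80380619e-01, -9.24876685e-04]), 'force': array([-0.33126674,  0.24697463, -0.58255682]), 'wrist_torque': array([-0.00970777, -0.03876868, -0.03312622]), 'grasp_force': 0.0, 'grip_width': 86.82003757720167}
```

```bash
cat >> h.py <<'E'
from scipy.spatial.transform import Rotation as R
_rd=viewer.read_camera
def _read(n):
    c=dict(_rd(n)); r=np.asarray(c['rotation'],float)
    if r.size==4: c['rotation']=R.from_quat(r[[1,2,3,0]]).as_matrix()
    c['origin']=np.asarray(c['origin'],float);return c
def shot(n,f):
    c=_read(n); cv2.imwrite('pics/'+f+'.png',c['img'][...,::-1]); np.savez('pics/'+f+'.npz',**c); return c
E
python3 - <<'E'
from h import *
for n in('scene','top'):
    c=shot(n,n+'1');print(c['rotation'][:,2])
E
```

```text
[ 0.57585941  0.46564396 -0.67198337]
[ 0.14510848 -0.00683445 -0.98939215]
```

View pics/scene0.png

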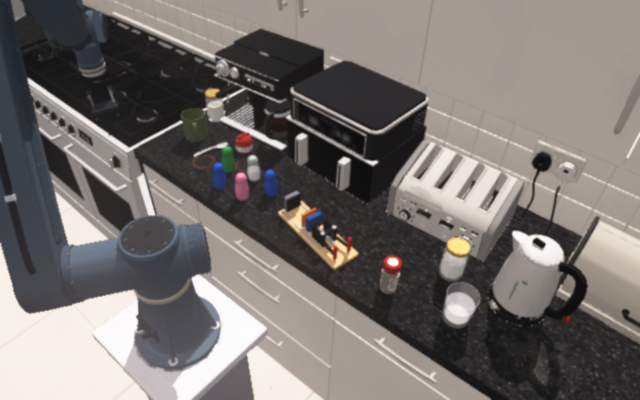

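View pics/top0.png

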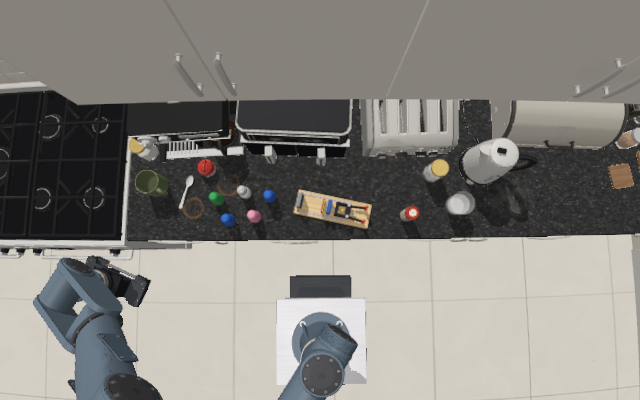

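The scene view shows the grey-topped shaker at about (253,168) among blue/green/pink look-alikes. The clamp is at (315,235) with its red triggers at the near-right end (340,248). In the top view the shaker is at (244,191) and the clamp spans (295,205) to (371,215).

```bash
python3 - <<'E'
from h import *
a=cv2.imread('pics/scene1.png')[130:275,180:370];b=cv2.imread('pics/top1.png')[170:240,195:385]
a=cv2.resize(a,None,fx=4,fy=4,interpolation=cv2.INTER_CUBIC)[:,:760]
b=cv2.resize(b,None,fx=4,fy=4,interpolation=cv2.INTER_CUBIC)
cv2.imwrite('pics/c1.png',a);cv2.imwrite('pics/c2.png',b)
t=load('top1');s=load('scene1')
for n,c,u,v in[('sh top',t,244,191),('sh sc',s,253,160),('footTL',t,301,192),('footTR',t,371,207)]:print(n,pt(c,u,v))
E
```

```text
sh top [527.74927983 262.77331548  86.25832503]
sh sc [521.74881399 262.74596347  87.45742332]
footTL [534.01287635  68.2250284   11.5596884 ]
footTR [ 476.26638491 -187.91834381   10.36636485]
```

View pics/c1.png

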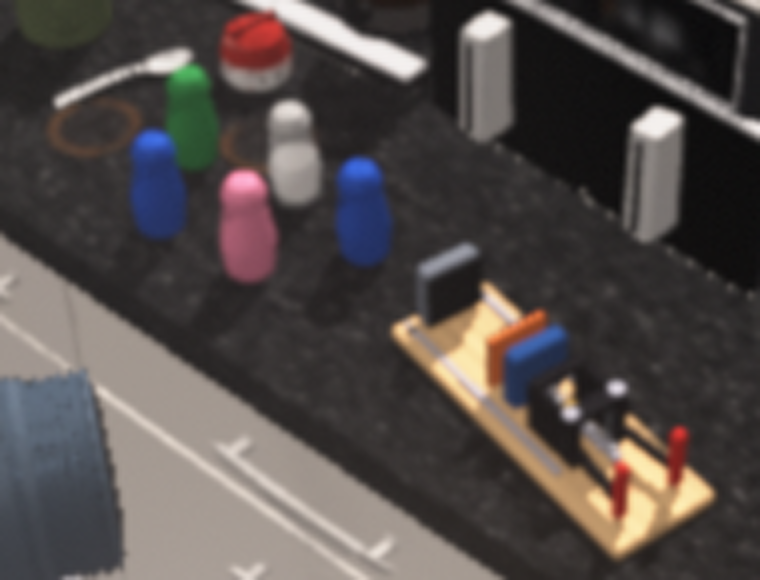

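View pics/c2.png

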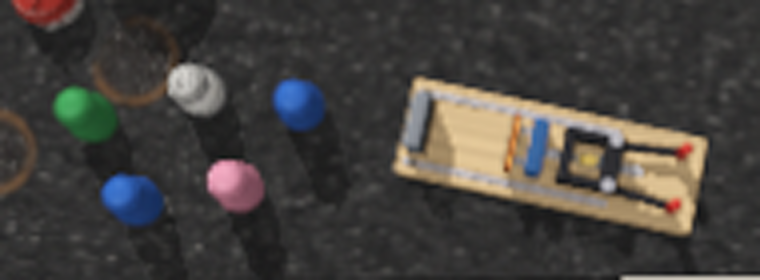

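The crops clearly show the foot corners in the top view at c2 (418,78), (393,173), (707,138) and (690,236). The trigger tips are at (685,151) and (673,206), the grey jaw at (418,120), and the shaker dome at (190,82).

```bash
python3 - <<'E'
from h import *
t=load('top1');s=load('scene1')
f=lambda X,Y,o:((X+.5)/4-.5+o[0],(Y+.5)/4-.5+o[1])
T=(195,170);S=(180,130)
ct=[f(*p,T) for p in[(418,78),(393,173),(690,236),(707,138)]]
cs=[f(*p,S) for p in[(489,285),(393,330),(617,558),(715,493)]]
for a,b in zip(ct,cs): print('corner tri',tri(ray(t,*a),ray(s,*b)).round(1),atz(t,*a,12).round(1),atz(s,*b,12).round(1))
for n,a,b in[('trigA',(685,151),(680,432)),('trigB',(673,206),(622,468)),('dome',(192,76),(290,104)),('jaw top far',(427,92),(478,247)),('jaw top near',(410,148),(421,272)),('orange top',(517,115),(545,315))]:
    a=f(*a,T);b=f(*b,S);print(n,tri(ray(t,*a),ray(s,*b)).round(1))
for nm,c in(('t',t),('s',s)):
    P=cloud(c);im=c['img'].astype(int);r,g,b=[im[...,i] for i in range(3)]
    box=(P[...,0]>380)&(P[...,0]<600)&(P[...,1]>-230)&(P[...,1]<120)
    m=box&(P[...,2]>7)&(P[...,2]<16)&(r>120)&(r-b>35)
    q=P[m][:,:2].astype(np.float32);print(nm,m.sum(),cv2.minAreaRect(q),np.median(P[m][:,2]))
    for lo,hi,k in((r-g>60,r-b>60,'red'),):
        m=box&(g<70)&lo&hi&(P[...,2]>20)&(P[...,1]<-100);print('red',P[m].round(0).tolist()[:30])
    d=np.hypot(P[...,0]-525,P[...,1]-262)
    m=(d<35)&(P[...,2]>25)
    q=P[m];print('shaker',m.sum(),q.min(0),q.max(0),[ (z,np.median(q[(q[:,2]>z)&(q[:,2]<z+15)],0).round(1)) for z in(25,40,55,70)])
    m=(d<60)&(P[...,2]<6)&(P[...,2]>-6);print('table z',np.median(P[m][:,2]))
E
```

```text
corner tri [544.8  75.8   8.2] [544.7  75.1  12. ] [541.1  73.6  12. ]
corner tri [457.8  98.1   8.5] [457.3  98.   12. ] [455.4  95.3  12. ]
corner tri [ 396.4 -170.7    8.5] [ 397.3 -171.3   12. ] [ 392.9 -171.4   12. ]
corner tri [ 485.4 -188.1   11.4] [ 486.7 -189.4   12. ] [ 483.4 -187.2   12. ]
trigA [ 469.1 -161.9   68.3]
trigB [ 421.1 -150.3   63.9]
dome [531.  268.6  97. ]
jaw top far [521.6  65.1  69.8]
jaw top near [472.9  79.6  69.1]
orange top [502.5 -14.8  62.7]
t 992 ((473.2742919921875, -47.2218017578125), (273.75701904296875, 90.47047424316406), 77.39706420898438) 11.856453066267136
red [[474.0, -159.0, 34.0], [471.0, -159.0, 62.0], [470.0, -162.0, 71.0], [470.0, -166.0, 66.0], [470.0, -159.0, 35.0], [469.0, -161.0, 47.0], [467.0, -163.0, 29.0], [424.0, -147.0, 33.0], [422.0, -149.0, 51.0], [421.0, -150.0, 67.0], [421.0, -154.0, 67.0], [420.0, -150.0, 39.0]]
shaker 135 [513.02656769 251.94701973  27.42583864] [554.07876489 289.13550283  93.69558017] [(25, array([525.2, 256.3,  33.4])), (40, array([522.3, 259. ,  46. ])), (55, array([525.1, 260.3,  60.1])), (70, array
[... 441 characters left out ...]
466.0, -166.0, 68.0], [463.0, -159.0, 62.0], [464.0, -162.0, 63.0], [466.0, -164.0, 63.0], [466.0, -167.0, 65.0], [471.0, -167.0, 61.0], [463.0, -159.0, 58.0], [463.0, -163.0, 61.0], [468.0, -162.0, 56.0], [470.0, -164.0, 55.0], [462.0, -160.0, 55.0], [464.0, -162.0, 55.0], [466.0, -164.0, 55.0], [469.0, -165.0, 53.0], [464.0, -159.0, 49.0], [462.0, -164.0, 54.0], [463.0, -167.0, 55.0], [466.0, -167.0, 53.0], [463.0, -160.0, 46.0]]
shaker 225 [507.50868235 250.09012799  25.02121869] [545.15100325 289.61564793  94.51108909] [(25, array([515.1, 262.1,  32.6])), (40, array([517.3, 263.4,  46.4])), (55, array([519.5, 267.3,  62.1])), (70, array([519.9, 267.1,  78.5]))]
table z 1.0409072830300374
```

>>> move_arm([
  [0.3,-0.3,0,0,0,-0.5,1],
  [0.3,-0.3,0,0,0,-0.5,1],
  [0.3,-0.3,0,0,0,-0.5,1],
  [0.3,-0.3,0,0,0,-0.5,1],
  [0.57,-0.62,0,0,0,-1,1],
  [0.57,-0.62,0,0,0,-1,1],
  [0.57,-0.62,0,0,0,-1,1],
  [0.57,-0.62,0,0,0,-1,1],
  [0.57,-0.62,0,0,0,-1,1],
  [0.57,-0.62,0,0,0,-1,1],
])

```text
clock: 1.45
eef_pos: [525.1, 267.6, 222.3]
tool_rot: [-0.001, 0.557, 0.831, -0.0]
force: [0.5, -0.2, -0.2]
grip_width: 86.8
grasp_force: 0.0
```

>>> move_arm([
  [0,0,0,0,0,-0.777,1],
  [0,0,0,0,0,-0.777,1],
  [0,0,0,0,0,-0.777,1],
  [0,0,0,0,0,-0.777,1],
  [0,0,0,0,0,-0.777,1],
  [0,0,0,0,0,-0.777,1],
])

```text
clock: 2.2
eef_pos: [525.6, 267.5, 222.6]
tool_rot: [-0.0, 0.78, 0.626, -0.0]
force: [1.0, 0.2, -0.2]
grip_width: 87.1
grasp_force: 0.0
```

```bash
python3 - <<'E'
from h import *
c=shot('wrist','w1');s=get_state();print(s['clock'],s['eef_pos'],s['tool_rot'],s['q']);print(c['origin'],c['rotation'].round(3).tolist(),c['K'][0],c['k1'])
E
```

```text
2.25 [525.86750718 267.23431723 222.58179252] [-8.57100794e-05  7.80355144e-01  6.25336582e-01 -3.85328971e-05] [2.80796253e-01 4.79975066e-01 1.52314050e+00 1.41617885e-04
 1.13861416e+00 5.00407693e-01]
[542.41278278 337.59536232 384.19045113] [[0.976, -0.21, -0.058], [-0.218, -0.942, -0.255], [-0.001, 0.262, -0.965]] [277.23351734   0.         316.25036835] -0.04488390053044338
```

View pics/w1.png

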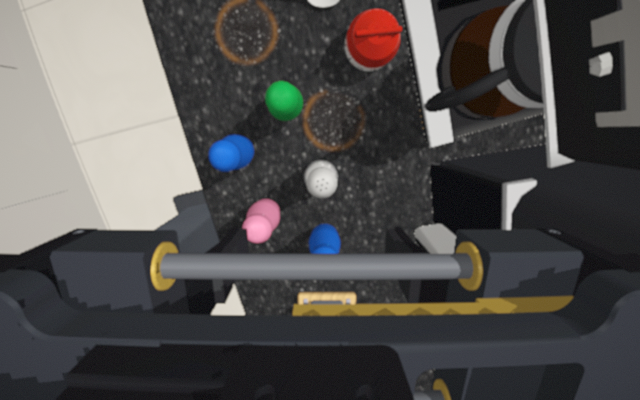

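The wrist view shows the shaker's pierced dome at about (321,180), with pink (262,220), blue (325,240) and green (284,100) around it. The timer is at (373,38).

```bash
python3 - <<'E'
from h import *
c=load('w1');t=load('top1')
P=cloud(c);im=c['img'].astype(int)
print(pt(c,321,180),atz(c,321,180,90),tri(ray(c,321,180),ray(t,242.5,189.5)))
for z0,z1 in((80,95),(60,80),(30,60)):
    m=(np.hypot(P[...,0]-527,P[...,1]-268)<32)&(P[...,2]>z0)&(P[...,2]<z1)
    q=P[m];print(z0,m.sum(),q.min(0),q.max(0),q.mean(0))
# silhouette of bright grey blob
b=((im.max(2)-im.min(2))<35)&(im.min(2)>95);n,l,st,ce=cv2.connectedComponentsWithStats(b.astype(np.uint8));k=l[180,321];print(st[k],ce[k])
E
```

```text
[534.76489971 280.74393735  87.75679106] [534.8227737  281.17415039  90.        ] [535.72480684 274.57033369  59.78397004]
80 581 [519.16495319 260.16731668  80.06998408] [549.32906002 291.07574587  90.33515219] [534.47948991 276.76332231  85.56107103]
60 156 [517.64705702 259.13586711  60.02913272] [551.41806133 292.51563144  79.9932454 ] [535.52375    281.04857549  76.62919309]
30 242 [512.50602051 267.66698866  30.01885918] [555.35885284 295.21085259  59.83387131] [535.1777412  287.48261168  44.75019968]
[ 305  160   33   38 1008] [321.29960317 178.56746032]
```

>>> move_arm([
  [0.016,-0.1,-0.04,0,0,0,1],
  [0.016,-0.1,-0.04,0,0,0,1],
  [0.016,-0.1,-0.04,0,0,0,1],
])

```text
clock: 2.62
eef_pos: [534.6, 216.7, 202.7]
tool_rot: [-0.0, 0.781, 0.624, 0.0]
force: [-0.0, -0.6, 0.2]
grip_width: 87.1
grasp_force: 0.0
```

```bash
python3 - <<'E'
from h import *
c=shot('wrist','w2');s=get_state();print(s['eef_pos'])
P=cloud(c);im=c['img'].astype(int)
w1=load('w1');P1=cloud(w1)
for cc,PP in((w1,P1),(c,P)):
  d=np.hypot(PP[...,0]-534,PP[...,1]-275)
  m=(d<30)&(PP[...,2]>86)&(PP[...,2]<93);v,u=np.nonzero(m);print('top px',u.mean(),v.mean(),PP[m].mean(0),m.sum())
  m=(d<32)&(PP[...,2]>20);q=PP[m];print(q.min(0),q.max(0))
  m=(d<32)&(PP[...,2]>70)&(PP[...,2]<82);q=PP[m]
  A=np.c_[2*q[:,:2],np.ones(len(q))];x=np.linalg.lstsq(A,(q[:,:2]**2).sum(1),rcond=None)[0];print('circ',x[:2],np.sqrt(x[2]+x[0]**2+x[1]**2))
a=cv2.resize(c['img'][90:270,220:420,::-1],None,fx=3,fy=3,interpolation=cv2.INTER_CUBIC)
b=cv2.resize(w1['img'][90:270,220:420,::-1],None,fx=3,fy=3,interpolation=cv2.INTER_CUBIC)
cv2.imwrite('pics/c3.png',np.vstack([a[:300],b[120:420]]))
E
```

```text
[534.73406836 217.09544881 202.93522028]
top px 321.928338762215 184.1889250814332 [534.74851855 275.88347638  87.36021646] 307
[508.12708061 259.13586711  25.18170008] [565.85835381 303.58311277 345.62363524]
circ [534.4161341  275.68913302] 15.831218661164343
top px 301.5493670886076 141.41012658227848 [534.07710437 275.47223626  87.39769697] 395
[507.52648948 243.00364172  28.12655728] [555.41686159 295.37267447 364.34151541]
circ [534.16688026 275.57058794] 15.810246819045558
```

View pics/c3.png

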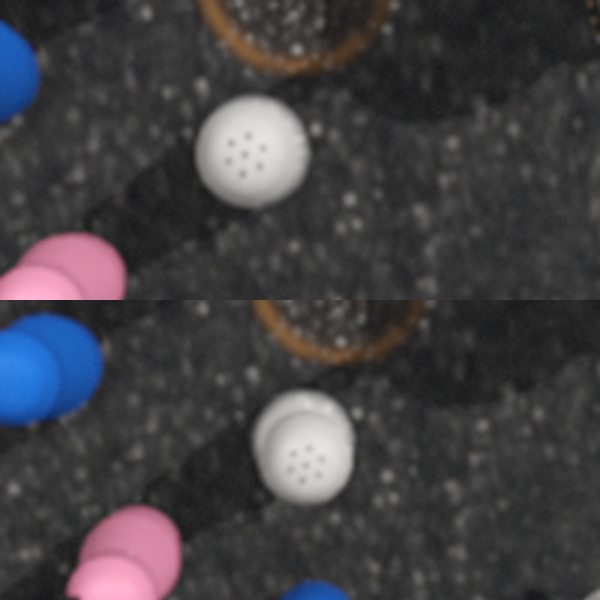

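Both wrist views show the pierced dome. The hole centre is at crop (245,155), i.e. (301.3,141.3), in w2, and at (305,465), i.e. (321.3,184.7), in w1.

```bash
python3 - <<'E'
from h import *
print(tri(ray(load('w1'),321.3,184.7),ray(load('w2'),301.3,141.3)))
E
```

```text
[533.95971067 275.69499441  88.32534592]
```

```bash
python3 - <<'E'
from h import *
C=np.array([534,275.6]);a=np.radians(-12.6);X=np.array([np.cos(a),np.sin(a)]);Y=np.array([-X[1],X[0]])
Ps=[]
for f in('scene1','top1','w1','w2'):
    P=cloud(load(f)).reshape(-1,3);Ps.append(P[np.hypot(*(P[:,:2]-C).T)<160])
P=Ps[2];Q=Ps[3]
s=Ps[0];r=np.hypot(*(s[:,:2]-C).T)
for z in range(5,90,8):
    print(z,[np.percentile(r_[(S[:,2]>z)&(S[:,2]<z+8)&(r_<32)],[10,50,90]).round(1) if ((S[:,2]>z)&(S[:,2]<z+8)&(r_<32)).any() else None for S in Ps for r_ in[np.hypot(*(S[:,:2]-C).T)]])
for nm,A in(('s',Ps[0]),('t',Ps[1]),('w1',P)):
    m=(A[:,2]>70)&(A[:,2]<130)
    g=np.unique(np.round(np.c_[(A[m,:2]-C)@X,(A[m,:2]-C)@Y]/15)*15,axis=0,return_counts=True);print(nm,[(*map(int,p),int(k)) for p,k in zip(*g) if k>3])
E
```

```text
5 [array([18.1, 21.1, 24.4]), array([21.1, 23. , 28.8]), None, None]
13 [array([17.4, 20.9, 26.2]), array([23.9, 23.9, 23.9]), None, None]
21 [array([18.1, 22.5, 26.4]), array([22.8, 23.3, 23.9]), array([19.8, 19.9, 20.4]), array([20.4, 20.8, 21.3])]
29 [array([17.3, 23.3, 26. ]), array([20.9, 22.9, 24.1]), array([19.5, 20.1, 21. ]), array([19.7, 20.8, 22.6])]
37 [array([16.6, 22.2, 25.2]), array([20.9, 21.5, 22.6]), array([18.4, 18.9, 19.8]), array([18.8, 19.9, 21.5])]
45 [array([14.8, 20.2, 23.7]), array([19. , 20.2, 21.1]), array([17.2, 17.9, 18.5]), array([17.6, 18.4, 19.6])]
53 [array([13.2, 18.3, 23.2]), array([17.6, 19.3, 19.9]), array([16.2, 16.7, 17.2]), array([17.4, 17.7, 18.2])]
61 [array([12.9, 18. , 21.7]), array([17.6, 18.5, 19.1]), array([16. , 16.4, 16.8]), None]
69 [array([13.6, 19.7, 22.8]), array([17.2, 18.2, 18.4]), array([16.6, 16.9, 17.3]), array([16.8, 17.1, 17.3])]
77 [array([ 9.5, 16.4, 22.1]), array([12.6, 15.5, 18.5]), array([12.6, 14.7, 16.5]), array([12.7, 14.8, 16.5])]
85 [array([ 4.4, 12.3, 20.2]), array([ 4.6,  9.6, 13. ]), array([ 3.9,  8.6, 11.7]), a
[... 1346 characters left out ...]
(-90, -60, 24), (-90, -45, 70), (-90, 15, 17), (-90, 30, 126), (-90, 45, 28), (-75, -75, 17), (-75, -60, 147), (-75, -45, 202), (-60, -60, 85), (-60, -45, 82), (-60, 75, 17), (-60, 90, 78), (-60, 105, 18), (-45, 75, 127), (-45, 90, 221), (-45, 105, 122), (-30, 75, 66), (-30, 90, 193), (-30, 105, 64), (-15, -90, 11), (-15, -15, 18), (-15, 0, 101), (-15, 15, 37), (0, -90, 28), (0, -75, 76), (0, -15, 72), (0, 0, 195), (0, 15, 137), (15, -90, 30), (15, -75, 29), (15, -15, 22), (15, 0, 101), (15, 15, 40), (105, 75, 142), (105, 90, 134), (120, -75, 122), (120, -60, 158), (120, 90, 60), (135, -60, 325), (150, -60, 90), (150, -45, 36), (150, -30, 363), (150, -15, 381), (150, 0, 396), (150, 15, 296)]
```

>>> move_arm([
  [-0.001,0.117,-0.05,0,0,-0.11,1],
  [-0.001,0.117,-0.1,0,0,-0.11,1],
  [-0.001,0.117,-0.2,0,0,-0.11,1],
  [-0.001,0.117,-0.28,0,0,-0.11,1],
  [-0.001,0.117,-0.33,0,0,-0.11,1],
  [-0.001,0.117,-0.364,0,0,-0.11,1],
  [-0.001,0.117,-0.364,0,0,-0.11,1],
  [-0.001,0.117,-0.364,0,0,-0.11,1],
])

```text
clock: 3.68
eef_pos: [534.9, 275.5, 21.6]
tool_rot: [0.0, 0.807, 0.59, 0.001]
force: [0.9, 0.6, 0.6]
grip_width: 87.1
grasp_force: 0.0
```

>>> move_arm([
  [0,0,0,0,0,0,-0.1],
  [0,0,0,0,0,0,-0.2],
  [0,0,0,0,0,0,-0.2],
  [0,0,0,0,0,0,-0.2],
  [0,0,0,0,0,0,-0.2],
  [0,0,0,0,0,0,-0.2],
  [0,0,0,0,0,0,-0.2],
  [0,0,0,0,0,0,-0.2],
], newtons=12)

```text
clock: 4.68
eef_pos: [533.7, 274.9, 20.5]
tool_rot: [-0.0, 0.807, 0.59, -0.0]
force: [-1.1, 0.5, 0.8]
grip_width: 41.8
grasp_force: 12.0
```

>>> move_arm([
  [0,0,0.1,0,0,0,-0.2],
  [0,0,0.2,0,0,0,-0.2],
  [0,0,0.3,0,0,0,-0.2],
  [-0.03,-0.1,0.34,0,0,0.11,-0.2],
  [-0.06,-0.2,0.34,0,0,0.11,-0.2],
  [-0.08,-0.3,0.34,0,0,0.11,-0.2],
  [-0.1,-0.4,0.34,0,0,0.11,-0.2],
  [-0.12,-0.5,0.34,0,0,0.11,-0.2],
  [-0.126,-0.6,0.34,0,0,0.11,-0.2],
  [-0.126,-0.64,0.34,0,0,0.11,-0.2],
  [-0.126,-0.64,0.34,0,0,0.11,-0.2],
  [-0.126,-0.64,0.34,0,0,0.11,-0.2],
])

```text
clock: 6.18
eef_pos: [470.7, -44.3, 190.4]
tool_rot: [-0.0, 0.781, 0.625, -0.0]
force: [-0.4, 0.4, -1.2]
grip_width: 41.8
grasp_force: 12.0
```

```bash
python3 - <<'E'
from h import *
c=shot('wrist','w3');s=get_state();print(s['eef_pos'],s['grip_width'],s['force'])
E
```

```text
[470.69672966 -44.00323519 190.39979617] 42.31730653139578 [-0.06679669 -0.30384097 -1.06215562]
```

View pics/w3.png

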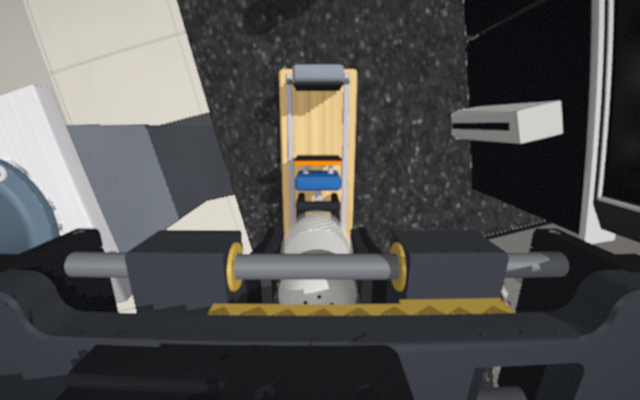

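The wrist view looks down on the clamp. The foot's far corners are at (279,70) and (357,69), the grey jaw at (319,75), the orange pad at (318,160), and the blue jaw at (318,179). The shaker is in hand at the bottom.

```bash
python3 - <<'E'
from h import *
c=load('w3');P=cloud(c);im=c['img'].astype(int);r,g,b=[im[...,i] for i in range(3)]
O=np.array([471,-45]);a=np.radians(-12.6);X=np.array([np.cos(a),np.sin(a)]);Y=np.array([-X[1],X[0]])
L=np.stack([(P[...,:2]-O)@X,(P[...,:2]-O)@Y,P[...,2]],-1)
def rep(n,m): q=L[m];print(n,m.sum(),np.percentile(q,[1,50,99],axis=0).round(1).tolist())
near=(abs(L[...,0])<70)&(L[...,1]>-20)&(L[...,1]<170)&(L[...,2]<90)
foot=near&(abs(L[...,2]-12)<4)&(r-b>40);rep('foot',foot)
q=L[foot][:,:2].astype(np.float32)
# foot side edges -> yaw and centre
for s in(1,-1):
    pts=[]
    for y in range(60,130,5):
        k=q[abs(q[:,1]-y)<2.5];pts.append((y,(k[:,0]*s).max()*s))
    print('edge',s,np.polyfit(*np.array(pts).T,1))
rep('greyjaw',near&(L[...,2]>60)&(L[...,1]>95))
rep('orange',near&(r>180)&(g<140)&(b<60)&(L[...,2]>20))
rep('orange top',near&(r>150)&(g<140)&(b<60)&(L[...,2]>60))
rep('blue top',near&(b>120)&(r<70)&(L[...,2]>60))
for n,u,v,z in(('fl',279,70,12),('fr',357,69,12),('jfl',293,65,68),('jfr',344,65,68),('jnl',296,86,68),('jnr',342,86,68)):
    p=atz(c,u,v,z);print(n,p.round(1),((p[:2]-O)@X).round(1),((p[:2]-O)@Y).round(1))
E
```

```text
foot 5494 [[-42.0, -17.5, 8.9], [2.5, 70.1, 11.3], [46.0, 132.6, 13.4]]
edge 1 [-2.30921634e-02  4.83557836e+01]
edge -1 [-1.82835841e-03 -4.21065519e+01]
greyjaw 1060 [[-22.1, 111.5, 61.4], [2.3, 120.0, 66.7], [25.8, 129.2, 68.9]]
orange 49 [[-22.1, 34.2, 63.3], [0.2, 37.4, 64.9], [24.5, 37.6, 66.3]]
orange top 49 [[-22.1, 34.2, 63.3], [0.2, 37.4, 64.9], [24.5, 37.6, 66.3]]
blue top 592 [[-20.9, 7.6, 61.8], [1.2, 15.4, 65.6], [24.4, 21.4, 67.4]]
fl [459.6  95.6  12. ] -41.8 134.7
fr [546.4  77.1  12. ] 46.9 135.6
jfl [478.2  85.4  68. ] -21.4 128.8
jfr [525.3  74.8  68. ] 26.9 128.7
jnl [476.6  66.4  68. ] -18.9 110.0
jnr [519.7  56.7  68. ] 25.4 109.9
```

```bash
python3 - <<'E'
from h import *
c=load('w3');P=cloud(c)
O=np.array([471,-45]);a=np.radians(-12.6);X=np.array([np.cos(a),np.sin(a)]);Y=np.array([-X[1],X[0]])
x=(P[...,:2]-O)@X;y=(P[...,:2]-O)@Y;z=P[...,2]
for k in range(-48,52,4):
    m=(abs(x-k)<2)&(y>55)&(y<105)&(z<60)&(z>-10);print(k,np.percentile(z[m],[5,50,95]).round(1),end=' ')
E
```

```text
-48 [-1.7 -0.5  0.9] -44 [-1.8 -0.1  9.4] -40 [ 9.7 10.9 12.3] -36 [10.1 11.4 12.6] -32 [12.7 14.  15.3] -28 [10.3 12.9 14.8] -24 [10.3 11.5 12.7] -20 [10.1 11.3 12.8] -16 [10.1 11.7 12.8] -12 [10.3 11.6 12.8] -8 [10.4 11.5 12.9] -4 [10.  11.4 12.7] 0 [10.  11.3 12.4] 4 [10.2 11.4 12.6] 8 [10.  11.4 12.5] 12 [10.1 11.4 12.6] 16 [10.3 11.5 12.8] 20 [10.  11.4 12.6] 24 [10.3 11.5 12.9] 28 [10.3 11.5 12.8] 32 [10.4 12.3 14.8] 36 [12.9 13.9 15.1] 40 [10.1 11.5 13.2] 44 [ 9.5 11.1 12.5] 48 [-1.6  0.1 10.5]
```

>>> move_arm([
  [0.02,0.08,0,0,0,0,-0.2],
  [0.042,0.164,0,0,0,0,-0.2],
  [0.042,0.166,-0.05,0,0,0,-0.2],
  [0.042,0.166,-0.12,0,0,0,-0.2],
  [0.042,0.166,-0.2,0,0,0,-0.2],
  [0.042,0.166,-0.26,0,0,0,-0.2],
  [0.042,0.166,-0.28,0,0,0,-0.2],
  [0.042,0.166,-0.29,0,0,0,-0.2],
  [0.042,0.166,-0.29,0,0,0,-0.2],
])

```text
clock: 7.35
eef_pos: [492.6, 38.2, 46.1]
tool_rot: [0.0, 0.781, 0.625, 0.0]
force: [0.6, -0.9, -0.9]
grip_width: 42.0
grasp_force: 12.0
```

>>> move_arm([
  [0,0,-0.012,0,0,0,-0.2],
  [0,0,-0.02,0,0,0,-0.2],
  [0,0,-0.024,0,0,0,-0.2],
  [0,0,-0.026,0,0,0,-0.2],
  [0,0,-0.026,0,0,0,-0.2],
])

```text
clock: 7.98
eef_pos: [491.9, 37.9, 32.6]
tool_rot: [-0.0, 0.781, 0.625, -0.0]
force: [0.5, 0.1, -0.6]
grip_width: 41.8
grasp_force: 12.0
```

```bash
python3 - <<'E'
from h import *
s=get_state();print(s['eef_pos'],s['force'])
c=shot('wrist','w4');P=cloud(c);im=c['img'].astype(int)
O=np.array([471,-45]);a=np.radians(-12.6);X=np.array([np.cos(a),np.sin(a)]);Y=np.array([-X[1],X[0]])
p=(P[...,:2]-O);x=p@X;y=p@Y;z=P[...,2]
m=(z>95)&(z<106)&(abs(x)<30)&(y>60)&(y<112);print('shaker top',m.sum(),x[m].mean(),y[m].mean(),z[m].max())
m=(z>55)&(z<72)&(abs(x)<40)&(y>100)&(y<140);print('jaw',m.sum(),np.percentile(x[m],[1,99]),np.percentile(y[m],[1,50,99]))
E
```

```text
[491.94735255  37.88611096  32.56091655] [ 0.48539373  0.0600411  -0.60848625]
shaker top 1816 3.6137645129948797 93.90411667928169 105.98061353843723
jaw 4756 [-21.50864388  25.91553378] [100.56853234 121.26981826 130.64903634]
```

>>> move_arm([
  [0,0,-0.001,0,0,0,-0.2],
  [0,0,-0.002,0,0,0,-0.2],
  [0,0,-0.002,0,0,0,-0.2],
])

```text
clock: 8.4
eef_pos: [492.0, 37.8, 32.3]
tool_rot: [0.0, 0.781, 0.625, 0.0]
force: [-1.6, -1.1, 7.6]
grip_width: 41.8
grasp_force: 12.0
```

>>> move_arm([
  [0,0,0,0,0,0,0.1],
  [0,0,0,0,0,0,0.4],
  [0,0,0,0,0,0,0.7],
  [0,0,0,0,0,0,0.7],
  [0,0,0.03,0,0,0,0.8],
  [0,0,0.1,0,0,0,0.8],
  [0,0,0.2,0,0,0,0.8],
  [0,-0.12,0.32,0,0,0,1],
  [0,-0.18,0.32,0,0,0,1],
  [0,-0.18,0.32,0,0,0,1],
])

```text
clock: 9.65
eef_pos: [493.7, -55.0, 194.3]
tool_rot: [0.003, 0.782, 0.623, 0.002]
force: [-0.6, 1.2, -0.8]
grip_width: 86.5
grasp_force: 0.0
```

```bash
cat > m.py <<'E'
from h import *
import sys
c=shot('wrist',sys.argv[1]);s=get_state();print(s['clock'],s['eef_pos'])
P=cloud(c);im=c['img'].astype(int);r,g,b=[im[...,i] for i in range(3)]
O=np.array([471,-45]);a=np.radians(-12.6);X=np.array([np.cos(a),np.sin(a)]);Y=np.array([-X[1],X[0]])
p=(P[...,:2]-O);x=p@X;y=p@Y;z=P[...,2]
near=(abs(x-2)<30)&(y>-30)&(y<150)
def rep(n,m): print(n,m.sum(),[np.percentile(k[m],[1,50,99]).round(1).tolist() for k in(x,y,z)] if m.any() else '')
rep('dome',near&(z>94)&(z<106)&(y>60))
rep('orange',near&(r-b>100)&(g<150)&(r-g>60)&(z>45)&(z<75))
rep('blue',near&(b-r>60)&(z>60)&(z<72))
rep('jaw',near&(z>60)&(z<72)&(y>105))
k=cv2.resize(c['img'][20:260,220:420,::-1],None,fx=3,fy=3,interpolation=cv2.INTER_CUBIC)[:600]
cv2.imwrite('pics/%s_c.png'%sys.argv[1],k)
E
python3 m.py w5
```

```text
9.7 [492.34034613 -53.2045651  193.05267247]
dome 874 [[-11.2, 3.0, 16.3], [71.4, 84.9, 98.3], [94.2, 98.6, 101.4]]
orange 132 [[-21.9, 0.5, 25.0], [34.4, 36.7, 37.9], [63.2, 65.1, 66.8]]
blue 609 [[-20.8, 2.4, 24.9], [7.8, 15.3, 21.7], [61.4, 65.4, 67.3]]
jaw 1067 [[-22.4, 2.2, 26.6], [111.7, 120.5, 130.3], [63.0, 66.7, 69.0]]
```

View pics/w5_c.png

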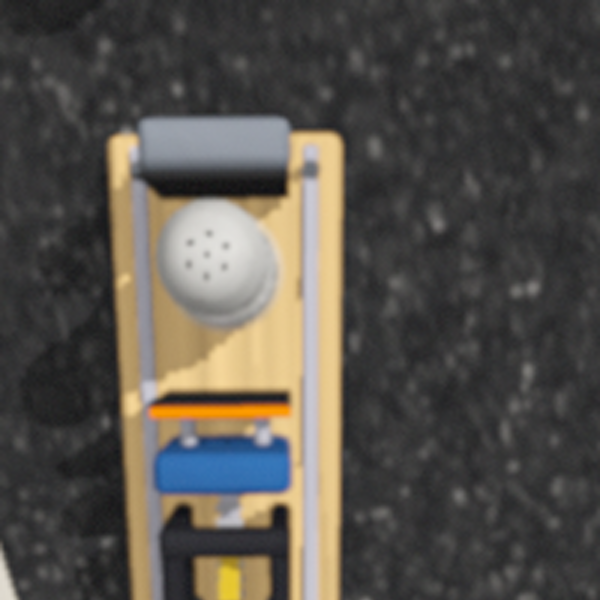

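The crop shows the shaker upright between the jaws, with its dome at (208,255). It is centred on the foot just short of the grey jaw, and the orange pad is at (220,410) with its full gap to the blue jaw.

>>> move_arm([
  [-0.06,-0.16,0,0,0,0,1],
  [-0.112,-0.324,0,0,0,0,1],
  [-0.112,-0.324,0,0,0,0,1],
  [-0.112,-0.324,0,0,0,0,1],
  [-0.112,-0.324,0,0,0,0,1],
])

```text
clock: 10.32
eef_pos: [435.5, -212.4, 191.0]
tool_rot: [-0.001, 0.781, 0.625, 0.0]
force: [-0.0, -0.3, 0.5]
grip_width: 87.1
grasp_force: 0.0
```

```bash
python3 - <<'E'
from h import *
c=shot('wrist','w6');s=get_state();print(s['clock'],s['eef_pos'],s['tool_rot'])
P=cloud(c);im=c['img'].astype(int);r,g,b=[im[...,i] for i in range(3)]
O=np.array([471,-45]);a=np.radians(-12.6);X=np.array([np.cos(a),np.sin(a)]);Y=np.array([-X[1],X[0]])
p=(P[...,:2]-O);x=p@X;y=p@Y;z=P[...,2]
red=(r-g>60)&(r-b>60)&(z>15)&(z<80)&(y<-80)&(y>-160)
for s_ in(1,-1):
    m=red&((x-2)*s_>0)
    print(m.sum(),[np.percentile(k[m],[1,50,99]).round(1).tolist() for k in(x,y,z)])
    m&=z>64;print('top',m.sum(),x[m].mean(),y[m].mean(),np.c_[np.nonzero(m)].mean(0))
E
```

```text
10.375 [ 435.67836353 -212.07682052  191.12655738] [-1.16979815e-03  7.80531292e-01  6.25115616e-01  2.65430330e-05]
116 [[21.4, 25.9, 32.0], [-120.0, -114.5, -109.2], [33.3, 65.3, 68.2]]
top 84 27.18904810358412 -115.01601607481528 [142.1547619  340.44047619]
126 [[-28.4, -21.9, -17.0], [-120.0, -114.5, -109.2], [34.3, 65.1, 67.5]]
top 85 -22.63977211199786 -115.11048099252963 [142.31764706 291.4       ]
```

>>> move_arm([
  [0.025,0.109,-0.02,0,0,0,1],
  [0.025,0.109,-0.1,0,0,0,1],
  [0.025,0.109,-0.2,0,0,0,1],
  [0.025,0.109,-0.29,0,0,0,1],
  [0.025,0.109,-0.33,0,0,0,1],
  [0.025,0.109,-0.33,0,0,0,1],
  [0.025,0.109,-0.33,0,0,0,1],
])

```text
clock: 11.25
eef_pos: [449.1, -158.8, 27.2]
tool_rot: [0.0, 0.78, 0.625, 0.0]
force: [-0.5, -1.0, -0.0]
grip_width: 87.1
grasp_force: 0.0
```

>>> move_arm([
  [0,0,0,0,0,0,0.4],
  [0,0,0,0,0,0,0.1],
  [0,0,0,0,0,0,-0.1],
  [0,0,0,0,0,0,-0.18],
  [0,0,0,0,0,0,-0.18],
  [0,0,0,0,0,0,-0.18],
  [0,0,0,0,0,0,-0.18],
  [0,0,0,0,0,0,-0.18],
], newtons=25)

```text
clock: 12.25
eef_pos: [446.5, -160.0, 26.8]
tool_rot: [-0.001, 0.781, 0.625, -0.001]
force: [-6.1, -5.6, 4.4]
grip_width: 36.2
grasp_force: 8.0
```

```bash
cat > sv.py <<'E'
from h import *
import sys
O=np.array([471,-45]);a=np.radians(-12.6);X=np.array([np.cos(a),np.sin(a)]);Y=np.array([-X[1],X[0]])
for n in('scene','top'):
    c=shot(n,sys.argv[1]+n);P=cloud(c);im=c['img'].astype(int);r,g,b=[im[...,i] for i in range(3)]
    p=(P[...,:2]-O);x=p@X;y=p@Y;z=P[...,2];near=(abs(x-2)<35)&(y>-30)&(y<150)
    for k,m in(('orange',near&(r-b>90)&(r-g>60)&(z>20)&(z<75)),('blue',near&(b-r>40)&(z>20)&(z<75)),('dome',near&(z>85)&(z<106)&(y>60))):
        print(n,k,m.sum(),np.percentile(y[m],[5,50,95]).round(1) if m.any() else '')
E
python3 sv.py p1
```

```text
scene orange 66 [41.5 44.5 48.5]
scene blue 100 [15.2 18.1 27.2]
scene dome 92 [71.4 80.6 95.6]
top orange 0 
top blue 0 
top dome 0
```

>>> move_arm([
  [0,0,0,0,0,0,0.3],
  [0,0,0,0,0,0,0.6],
  [0,0,0,0,0,0,0.6],
  [0,0,0,0,0,0,0.6],
  [0,0,0,0,0,0,0.6],
  [0,0,0,0,0,0,0.2],
  [0,0,0,0,0,0,-0.1],
  [0,0,0,0,0,0,-0.18],
  [0,0,0,0,0,0,-0.18],
  [0,0,0,0,0,0,-0.18],
  [0,0,0,0,0,0,-0.18],
  [0,0,0,0,0,0,-0.18],
])

```text
clock: 13.85
eef_pos: [446.5, -159.8, 26.3]
tool_rot: [-0.001, 0.78, 0.625, -0.001]
force: [-7.1, -4.6, 1.4]
grip_width: 35.9
grasp_force: 8.0
```

```bash
sed -i "s/('scene','top')/('scene',)/" sv.py; python3 sv.py p2
```

```text
scene orange 65 [48.2 50.2 52.3]
scene blue 101 [20.7 23.7 31.9]
scene dome 92 [71.9 80.7 95.6]
```

>>> move_arm([
  [0,0,0,0,0,0,0.3],
  [0,0,0,0,0,0,0.6],
  [0,0,0,0,0,0,0.6],
  [0,0,0,0,0,0,0.6],
  [0,0,0,0,0,0,0.6],
  [0,0,0,0,0,0,0.2],
  [0,0,0,0,0,0,-0.1],
  [0,0,0,0,0,0,-0.18],
  [0,0,0,0,0,0,-0.18],
  [0,0,0,0,0,0,-0.18],
  [0,0,0,0,0,0,-0.18],
  [0,0,0,0,0,0,-0.18],
])

```text
clock: 15.4
eef_pos: [446.5, -159.8, 26.4]
tool_rot: [-0.001, 0.78, 0.625, -0.001]
force: [-7.0, -5.8, -0.1]
grip_width: 35.8
grasp_force: 8.0
```

```bash
python3 sv.py p3
```

```text
scene orange 61 [54.  56.7 59.2]
scene blue 95 [26.1 30.6 38.9]
scene dome 93 [72.4 81.3 96.5]
```

```bash
python3 - <<'E'
from h import *
O=np.array([471,-45]);a=np.radians(-12.6);X=np.array([np.cos(a),np.sin(a)]);Y=np.array([-X[1],X[0]])
for f in('scene1','p1scene','p2scene','p3scene'):
    c=load(f);P=cloud(c);im=c['img'].astype(int);r,g,b=[im[...,i] for i in range(3)]
    p=(P[...,:2]-O);x=p@X;y=p@Y;z=P[...,2];near=(abs(x-2)<35)&(y>-30)&(y<150)
    print([(np.percentile(y[m],[5,50,95]).round(1),y[m].mean().round(1)) for m in(near&(r-b>90)&(r-g>60)&(z>20)&(z<75),near&(b-r>40)&(z>20)&(z<75))])
E
```

```text
[(array([33.5, 36.3, 40.3]), np.float64(36.5)), (array([ 7.2, 11.6, 18.3]), np.float64(12.2))]
[(array([41.5, 44.5, 48.5]), np.float64(44.7)), (array([15.2, 18.1, 27.2]), np.float64(19.3))]
[(array([48.2, 50.2, 52.3]), np.float64(50.2)), (array([20.7, 23.7, 31.9]), np.float64(24.7))]
[(array([54. , 56.7, 59.2]), np.float64(56.6)), (array([26.1, 30.6, 38.9]), np.float64(31.6))]
```

>>> move_arm([
  [0,0,0,0,0,0,0.3],
  [0,0,0,0,0,0,0.6],
  [0,0,0,0,0,0,0.6],
  [0,0,0,0,0,0,0.6],
  [0,0,0,0,0,0,0.6],
  [0,0,0,0,0,0,0.2],
  [0,0,0,0,0,0,-0.1],
  [0,0,0,0,0,0,-0.18],
  [0,0,0,0,0,0,-0.18],
  [0,0,0,0,0,0,-0.18],
  [0,0,0,0,0,0,-0.18],
  [0,0,0,0,0,0,-0.18],
])

```text
clock: 16.95
eef_pos: [446.5, -159.9, 26.4]
tool_rot: [-0.001, 0.78, 0.625, -0.001]
force: [-8.0, -4.8, 1.0]
grip_width: 36.4
grasp_force: 8.5
```

```bash
python3 sv.py p4
```

```text
scene orange 56 [59.  61.5 64.4]
scene blue 112 [32.3 36.3 44.7]
scene dome 89 [75.1 85.5 98.1]
```

>>> move_arm([
  [0,0,0,0,0,0,0.3],
  [0,0,0,0,0,0,0.6],
  [0,0,0,0,0,0,0.6],
  [0,0,0,0,0,0,0.6],
  [0,0,0,0,0,0,0.6],
  [0,0,0,0,0,0,0.2],
  [0,0,0,0,0,0,-0.1],
  [0,0,0,0,0,0,-0.18],
  [0,0,0,0,0,0,-0.18],
  [0,0,0,0,0,0,-0.18],
  [0,0,0,0,0,0,-0.18],
  [0,0,0,0,0,0,-0.18],
])

```text
clock: 18.5
eef_pos: [446.5, -159.9, 26.4]
tool_rot: [-0.001, 0.78, 0.625, -0.001]
force: [-8.4, -5.0, 1.9]
grip_width: 36.1
grasp_force: 8.9
```

```bash
python3 sv.py p5
```

```text
scene orange 49 [63.1 65.8 69.1]
scene blue 109 [38.  42.4 50.9]
scene dome 95 [ 79.7  89.2 102.9]
```

>>> move_arm([
  [0,0,0,0,0,0,0.5],
  [0,0,0,0,0,0,1],
  [0,0,0,0,0,0,1],
  [0,0,0,0,0,0,1],
  [0,0,0.1,0,0,0,1],
  [0,0,0.2,0,0,0,1],
  [0,0,0.34,0,0,0,1],
  [0.04,0.1,0.34,0,0,0,1],
  [0.088,0.21,0.34,0,0,0,1],
  [0.088,0.21,0.34,0,0,0,1],
  [0.088,0.21,0.34,0,0,0,1],
  [0.088,0.21,0.34,0,0,0,1],
])

```text
clock: 20.05
eef_pos: [492.6, -55.7, 196.5]
tool_rot: [0.0, 0.781, 0.624, 0.0]
force: [-0.5, 0.7, 0.2]
grip_width: 87.5
grasp_force: 0.0
```

```bash
python3 m.py w7
```

```text
20.1 [492.41820526 -55.7741562  196.39956268]
dome 906 [[-10.3, 3.8, 17.3], [80.3, 93.7, 108.3], [94.1, 98.8, 101.5]]
orange 143 [[-21.8, -0.2, 25.0], [63.6, 66.1, 67.2], [63.2, 65.2, 66.7]]
blue 630 [[-21.1, 2.4, 25.3], [39.5, 46.1, 53.0], [62.7, 65.5, 67.5]]
jaw 964 [[-22.1, 2.3, 26.5], [111.8, 120.9, 129.6], [60.9, 66.9, 69.2]]
```

View pics/w7_c.png

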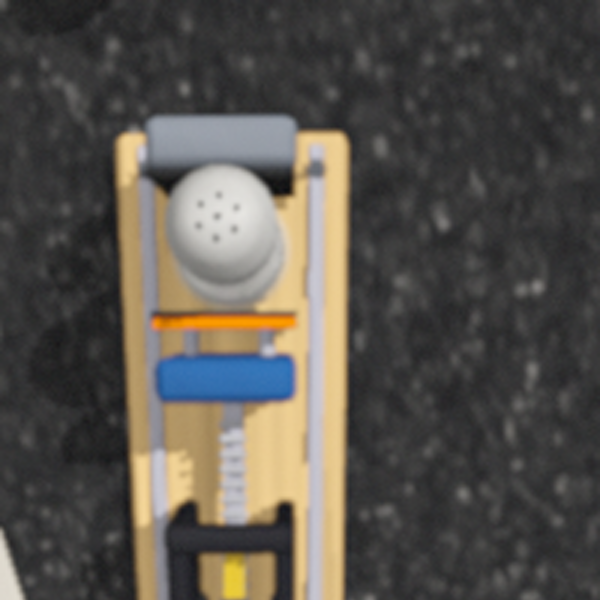

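The crop shows the shaker against the grey jaw, dome at (218,215). The orange pad is at (224,322) and the blue jaw's front edge at (225,357), so the gap is slightly reduced. I'll check the shaker for lean.

```bash
python3 - <<'E'
from h import *
O=np.array([471,-45]);a=np.radians(-12.6);X=np.array([np.cos(a),np.sin(a)]);Y=np.array([-X[1],X[0]])
sh=shot('scene','s7')
for f in('w5','w7','p1scene','s7'):
    c=load(f);P=cloud(c);p=(P[...,:2]-O);x=p@X;y=p@Y;z=P[...,2]
    print(f,[np.round(np.linalg.norm((c['origin'][:2]-O)),0)])
    im=c['img'].astype(int);gr=(im.max(2)-im.min(2)<40)
    for lo,hi in((20,35),(35,50),(50,60),(72,78),(78,84),(84,90),(90,95),(95,99),(99,104)):
        m=gr&(abs(x-3)<26)&(y>60)&(y<111)&(z>lo)&(z<hi)
        if m.sum()>2: print('  z',lo,hi,m.sum(),'y',np.percentile(y[m],[2,50,98]).round(1),'x',np.percentile(x[m],[2,50,98]).round(1))
    # dome sphere/ tilt fit: plane-ish apex
    m=(abs(x-3)<16)&(abs(y-(85 if f in('w5','p1scene') else 94))<16)&(z>88)&(z<106)
    A=np.c_[2*x[m],2*y[m],2*z[m],np.ones(m.sum())];q=np.linalg.lstsq(A,x[m]**2+y[m]**2+z[m]**2,rcond=None)[0];print('  sphere',q[:3].round(1),np.sqrt(q[3]+(q[:3]**2).sum()).round(1))
E
```

```text
w5 [np.float64(72.0)]
  z 35 50 13 y [ 63.8  63.8 101.3] x [-7.7  2.7 14.8]
  z 50 60 78 y [64.8 69.9 95.8] x [-5.3 15.6 22.3]
  z 72 78 7 y [71.8 75.5 82.6] x [13.6 17.4 19.4]
  z 78 84 5 y [68.9 70.7 76.8] x [ 6.4 10.8 17.7]
  z 84 90 59 y [ 68.8  91.7 102.1] x [-14.2   7.3  19. ]
  z 90 95 272 y [ 68.9  83.  100.2] x [-13.5   4.   18.9]
  z 95 99 443 y [72.1 85.3 98. ] x [-10.3   2.6  15.5]
  z 99 104 368 y [75.6 84.2 94.2] x [-6.   3.2 12.7]
  sphere [ 2.5 84.8 83.6] 17.9
w7 [np.float64(71.0)]
  z 35 50 27 y [60.6 61.7 72.3] x [-13.9   7.   18.2]
  z 50 60 103 y [70.2 74.3 92.7] x [-12.    9.7  22.4]
  z 72 78 35 y [75.7 77.6 86.6] x [-8.3  6.8 18.9]
  z 78 84 15 y [76.4 79.  87.2] x [-0.3 12.1 19.2]
  z 84 90 48 y [ 77.   99.9 110.9] x [-11.9  10.7  19.8]
  z 90 95 294 y [ 77.8  89.8 109.7] x [-12.7   6.5  19.9]
  z 95 99 418 y [ 81.   95.4 107.3] x [-9.7  3.9 16.5]
  z 99 104 416 y [ 83.7  93.5 102.8] x [-6.3  3.6 13.9]
  sphere [ 3.5 93.8 83.8] 18.0
p1scene [np.float64(981.0)]
  z 20 35 21 y [ 68.4  74.5 103.5] x [-21.2 -17.5 -12. ]
  z 35 50 34 y [66.1 76.2 98.3] x [-22.4 -17
[... 283 characters left out ...]
 95 99 30 y [72.2 79.9 96.9] x [-15.8  -5.    7.3]
  z 99 104 24 y [78.4 84.8 97.8] x [-13.9  -2.3   8.9]
  sphere [-0.9 85.9 89.1] 14.3
s7 [np.float64(981.0)]
  z 20 35 6 y [ 83.8  88.3 100.7] x [-21.4 -20.4 -19.1]
  z 35 50 16 y [ 84.1  91.5 105. ] x [-22.4 -20.9 -16.2]
  z 50 60 22 y [ 64.3  84.5 108.9] x [-20.7 -16.4  16.4]
  z 72 78 25 y [ 76.4  83.4 101.8] x [-17.4  -5.3  12.4]
  z 78 84 12 y [80.9 84.2 98.9] x [-16.3  -9.1   7.6]
  z 84 90 18 y [ 76.5  83.1 104.4] x [-17.2 -10.1   9.1]
  z 90 95 25 y [ 79.3  86.  100.5] x [-17.2 -11.2   9.2]
  z 95 99 18 y [ 79.2  87.3 106.3] x [-12.8  -4.3  10.9]
  z 99 104 33 y [ 84.   94.1 104.7] x [-11.4  -1.1   8.8]
  sphere [-0.4 93.9 90.9] 13.4
```

```bash
python3 - <<'E'
from h import *
O=np.array([471,-45]);a=np.radians(-12.6);X=np.array([np.cos(a),np.sin(a)]);Y=np.array([-X[1],X[0]])
for f,u,v in(('w5',288.7,104.3),('w7',292,91.7)):
    c=load(f);q=pt(c,u,v);h=atz(c,u,v,101.5);print(f,(q[:2]-O)@X,(q[:2]-O)@Y,q[2],(h[:2]-O)@X,(h[:2]-O)@Y)
    P=cloud(c);im=c['img'].astype(int);r,g,b=[im[...,i] for i in range(3)];p=(P[...,:2]-O);x=p@X;y=p@Y;z=P[...,2]
    m=(abs(x-2)<22)&(y>100)&(y<140)&(z>66.)&(z<72);print('jaw top y',np.percentile(y[m],[1,5,50,95,99]).round(1))
    m=(abs(x-2)<22)&(y>95)&(y<140)&(z>25)&(z<58);print('jaw face y',np.percentile(y[m],[5,50,95]).round(1),m.sum())
    m=(abs(x-2)<24)&(r-b>100)&(r-g>60)&(z>45)&(z<75);vv=np.nonzero(m);print('orange rows',np.unique(vv[0],return_counts=True))
    e=[((h[:2]-O)@Y).round(1) for h in (atz(c,294,k,66) for k in(vv[0].min()-.5,vv[0].max()+.5))];print(e)
E
```

```text
w5 2.2430514178749736 85.58337333191577 100.02500507123915 2.37310143643443 85.47877133527595
jaw top y [113.3 116.  122.2 128.5 128.9]
jaw face y [ 99.2 111.7 111.9] 191
orange rows (array([155, 156, 157, 158, 280, 281, 282, 283, 284, 285, 286, 287, 288]), array([45, 46, 46, 45,  8,  9,  9,  9,  8,  7,  7,  5,  2]))
[np.float64(38.3), np.float64(-119.8)]
w7 3.4934304207586244 95.3771236683145 100.56927133350007 3.5698437063571893 95.27229382806672
jaw top y [113.  115.8 122.  128.4 129.3]
jaw face y [ 97.7 111.7 112. ] 69
orange rows (array([125, 126, 127, 128, 129, 280, 281, 282, 283, 284, 285, 286]), array([40, 47, 47, 46,  2,  8,  8,  8,  8,  7,  6,  4]))
[np.float64(67.6), np.float64(-119.4)]
```

The shaker stands about 3° from vertical and is lightly held, with the pad pressed about 2.3 mm. One part squeeze remains, so I'm going back to the triggers.

>>> move_arm([
  [-0.04,-0.1,0,0,0,0,1],
  [-0.088,-0.21,0,0,0,0,1],
  [-0.088,-0.21,-0.02,0,0,0,1],
  [-0.088,-0.21,-0.1,0,0,0,1],
  [-0.088,-0.21,-0.2,0,0,0,1],
  [-0.088,-0.21,-0.3,0,0,0,1],
  [-0.088,-0.21,-0.34,0,0,0,1],
  [-0.088,-0.21,-0.34,0,0,0,1],
  [-0.088,-0.21,-0.34,0,0,0,1],
])

```text
clock: 21.28
eef_pos: [448.9, -159.6, 27.0]
tool_rot: [0.0, 0.781, 0.625, 0.0]
force: [0.1, 0.7, 1.1]
grip_width: 87.1
grasp_force: 0.0
```

>>> move_arm([
  [0,0,0,0,0,0,0.6],
  [0,0,0,0,0,0,0.3],
  [0,0,0,0,0,0,0.12],
  [0,0,0,0,0,0,0.06],
  [0,0,0,0,0,0,0.04],
  [0,0,0,0,0,0,0.04],
  [0,0,0,0,0,0,0.04],
])

```text
clock: 22.15
eef_pos: [446.5, -159.6, 26.8]
tool_rot: [-0.001, 0.78, 0.625, -0.001]
force: [-5.2, -4.4, 4.2]
grip_width: 45.4
grasp_force: 9.4
```

```bash
for i in a b; do python3 sv.py p6$i; done; python3 - <<'E'
from h import *
# reference before this squeeze, arm clear
O=np.array([471,-45]);a=np.radians(-12.6);X=np.array([np.cos(a),np.sin(a)]);Y=np.array([-X[1],X[0]])
for f in('s7','p5scene','p6ascene'):
    c=load(f);P=cloud(c);im=c['img'].astype(int);r,g,b=[im[...,i] for i in range(3)]
    p=(P[...,:2]-O);x=p@X;y=p@Y;z=P[...,2];near=(abs(x-2)<35)&(y>-30)&(y<150)
    for m in(near&(r-b>90)&(r-g>60)&(z>20)&(z<75),near&(b-r>40)&(z>20)&(z<75)):
        v,u=np.nonzero(m);print(f,m.sum(),u.mean().round(2),v.mean().round(2),y[m].mean().round(2))
E
```

```text
scene orange 35 [62.  65.7 68.7]
scene blue 102 [41.  44.6 53. ]
scene dome 96 [ 79.2  88.5 104.1]
scene orange 36 [63.3 66.2 68.3]
scene blue 98 [40.8 44.8 52.5]
scene dome 92 [ 79.8  89.9 104.2]
s7 47 302.02 207.74 66.23
s7 87 306.63 210.76 43.53
p5scene 49 301.96 207.71 65.83
p5scene 109 306.73 211.92 43.27
p6ascene 35 302.89 206.0 65.6
p6ascene 102 306.58 211.22 45.65
```

>>> move_arm([
  [0,0,0,0,0,0,0.01],
  [0,0,0,0,0,0,-0.02],
  [0,0,0,0,0,0,-0.02],
  [0,0,0,0,0,0,-0.02],
  [0,0,0,0,0,0,-0.02],
])

```text
clock: 22.88
eef_pos: [446.5, -159.7, 26.8]
tool_rot: [-0.001, 0.78, 0.625, -0.001]
force: [-5.5, -5.0, 3.5]
grip_width: 42.9
grasp_force: 9.8
```

```bash
for i in c d e; do python3 sv.py p6$i; done; python3 - <<'E'
import cv2,numpy as np
k=[cv2.imread(f'pics/{f}.png')[185:240,265:340] for f in('s7','p6escene')]
k=[cv2.resize(i,None,fx=5,fy=5,interpolation=cv2.INTER_CUBIC) for i in k]
cv2.imwrite('pics/fin.png',np.hstack(k))
E
```

```text
scene orange 29 [63.7 66.5 68.8]
scene blue 103 [41.2 45.6 55.2]
scene dome 93 [ 80.3  90.1 103.2]
scene orange 29 [63.6 66.6 69.1]
scene blue 101 [41.8 45.6 53.5]
scene dome 92 [ 79.2  90.1 105.3]
scene orange 29 [63.7 66.1 68.6]
scene blue 104 [42.  45.7 53.1]
scene dome 94 [ 80.1  89.  104.2]
```

View pics/fin.png

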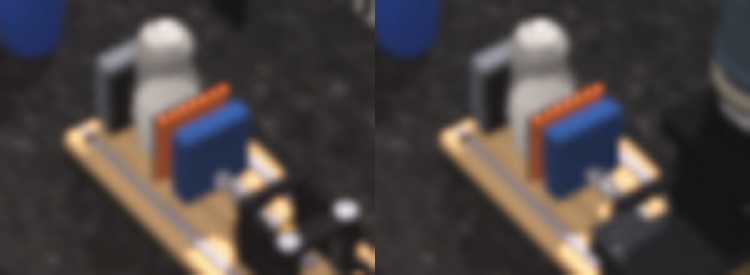

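The final view compares before (left) and now (right). The shaker stands between the jaws, and the orange/blue gap has narrowed to roughly half. That agrees with a measured press of about 5.5 mm out of 12, and the triggers are still held.

```bash
python3 -c "
from cell import close_job
print(close_job())"
```

```text
the job is handed in; nothing more can be done
None
```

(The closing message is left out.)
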